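# Latch the gear hatch of a bench lathe

### The arm

A 6-joint arm with a two-finger parallel gripper is mounted at the origin on the work surface. World frame = base frame: x ahead of the robot, y to its left, z up, the work surface at z = 0. Lengths are in m, angles in rad, forces in N, time in s.
With the tool pointing down it reaches from about 0.375 to 0.925 m from the base axis. Payload 5.7 kg.
Tool frame: the origin (TCP) lies midway between the tips of the shut fingers; the grasp point (between the pads) lies 19 mm behind it; z points along the fingers, x is the direction in which the jaws open and shut, and the axes are right-handed (so a half turn about z gives the same grasp; the last joint's range is limited). The gripper opens to 88 mm and grips with 3 to 60 N. Pads are 20 mm wide; open, the fingers measure 115 mm over their backs; the gripper's body (75 mm by 178 mm) begins 61 mm behind the grasp point.
Start: joints at [1.038, 0.359, 1.51, -0, 1.272, -0.115], TCP at [0.243, 0.548, 0.223] pointing down, gripper open.
Joint ranges: [-2.97, 2.97], [-1.01, 2.36], [0.21, 2.38], [-0.96, 4.11], [0.2, 2.71], [-2.98, 2.98]. Speed limits (rad/s): [2.39, 2.39, 3.14, 3.14, 3.14, 3.14].

### API

Orientations are given as a unit quaternion [x, y, z, w].
In Python, from bench import move_ptp, servo_line, goto_joints, move_gripper, sleep, inverse_kinematics, capture, PlanningError, close_job, spot_in, silhouettes, current_clock, current_joint_pos, current_qvel, current_joint_torque, current_position, current_orientation, current_force, current_torque, current_finger_gap gives the robot as it stands. Calls block until the motion is done:
- move_ptp(position, orientation): joint-space move of the TCP to a pose.
- servo_line(position, orientation=None, rate=0.15, contact_N=None): straight line of the TCP; orientation=None keeps the orientation; rate is the mean speed in m/s. With contact_N (N) it stops when the force on the tool has changed by that much, and returns True; else False.
- goto_joints(angles): joint-space move.
- move_gripper(opening): finger opening in m; the grip force is fixed at half the most; returns when the fingers have stopped.
- sleep(seconds).
- inverse_kinematics(position, orientation): joint angles nearest the present ones, or None.
- capture(name): name is "scene" or "top"; returns a dict with "image" (420x560x3 uint8, blue, green, red), "range_z" (420x560 float32, m along the optical axis (not along the pixel's ray), 0 where there is no reading), "intrinsics" (3x3 intrinsics, pixels), "R" (3x3) and "t" (3): a world point X has camera coordinates R X + t. Camera axes: x right, y down, z forward; pixel columns grow to the right and rows downward; lengths in m; the calibration is good to about 2 mm. A picture is of the moment at which its call begins.
A pose or a line that the arm cannot do raises PlanningError and nothing moves.
- close_job(): hands the job in, once; it reports no verdict.
Trained networks look in the newest picture that a camera, given by its name, has taken for a name from the list of things; names that differ only in an ending like _2 or _b are one class to them, and where a whole thing is asked for, a point or a joint stands for the part that bears it (a point fixed in the world has none). Each returns a list of dicts, best first, with "conf" (0 to 1); they miss things now and then, are a little off and sometimes report something else, mostly with a low value. They report only what shows in the picture. A call takes as long as a camera call.
- spot_in(camera, query): "xy" ([column, row] in pixels, amid what is visible of it).
- silhouettes(camera, query): "region" (420x560 bool, what is visible of it) and "xy" ([column, row] in pixels, amid what is visible of it).
Readings, each from a call of its own:
- current_clock(): time.
- current_joint_pos(): joint angles.
- current_qvel(): joint speeds.
- current_joint_torque(): joint torques, N m.
- current_position(): TCP position.
- current_orientation(): TCP orientation.
- current_force(): force on the tool from outside, world axes, zero at the start.
- current_torque(): the same for the moment, N m.
- current_finger_gap(): finger opening in m.
Only numpy, scipy, OpenCV 4.12 (cv2) and the standard library are available. Lean on these libraries where they do the work, as an engineer would, in place of code of your own. Each camera call takes 0.05 s, during which the arm holds its last target.

### The job

The green gear hatch on top of the white lathe's headstock stands open. Swing it down, then press it down slowly and gently against its rubber buffers and, while it is held down, turn the orange wing knob clockwise a quarter turn so that its hidden tongue swings in behind the frame's front lip, and let go with the hatch latched flat. Never force the hatch or its tongue against the frame, and leave the other things where they are.

Things in the scene. Friction and masses are not known exactly. Their poses are not given: they have to be found in the camera images.
- frame: Frame of the hatch opening in the white headstock casing (240 mm deep, 340 mm wide, top decks 144 mm above the bench). Origin: middle of the hatch's hinge axis, at the far side of the opening, 150 mm above the bench. x points level from the front lip to the hinge, y left along the hinge, z up.
- lip_middle (a point): Middle of the inner top edge of the bright steel front lip at its nominal height: 172 mm before the hinge, level with it. The lip is 196 mm wide, 6 mm thick, 38 mm deep. It is held by slotted screws, set by hand, and really lies up to 7 mm higher or lower than this point, differently each time: that must be felt.
- buffer_left (a point): Top of the left one of two sprung black rubber buffers, 150 mm before the hinge, 75 mm either side of the middle, standing 15 mm above the nominal lip. Together they push up with 0.6 N per mm: some 5 to 14 N down at the wing knob brings the hatch onto the lip, where it stops firmly; 16 N is always enough. Settle it at 15 mm/s or slower.
- panel: The hatch: green panel 5 mm thick, 200 mm wide, hinged at its far edge. Origin on the hinge axis; it runs along its own -x to the free edge at x = -188 mm; underside z = 0, top face z = 5 mm; knob axis at x = -150 mm, y = 0. The stiff hinge stays as left, but the buffers lift it in the last 15 mm. Over 28 N in all between hatch (with tongue) and frame (with lip and buffers) is forcing it.
- hatch (a joint): Opening angle of the hatch, rad: 0 = level and shut with the lip at its nominal height, positive = free edge up. It touches the buffers at about 0.11 and, unlatched, is lifted by them to about 0.085; latched it stays between about -0.04 and +0.047, as the lip is set.
- wing (a joint): Angle of the wing knob, rad, growing clockwise from above. 0 = tongue pointing right (-y of the frame), along the lip; 1.57 = tongue straight under the lip; end stop 1.62. From about 0.45 the tongue meets the lip: it passes beneath only while the hatch is pressed to within 1 mm of the lip, otherwise it jams on the lip's edge. Turning takes about 0.06 N m.
- wing_grip (a point): Centre of the knob's orange blade: 48 mm long (its own y), 12 mm thick (its own x), 28 mm high; grip it across its thickness. It lies 20 mm above the panel's top face. The hidden steel tongue under the panel is parallel to the blade and reaches 40 mm from the axis towards the blade's -y end (white mark).
- wing_flange (a point): On the knob's axis, centre of the top of the round black flange under the blade, 52 mm across, 6 mm thick, which turns with the knob; fingertips that grip the blade can press on it. 14 mm below the blade's centre.
- chuck_key: Bystander, to be left alone: dark T-handled chuck key, 90 mm, lying on the casing's right deck. Origin: centre of its underside.
- bushing: Bystander, to be left alone: brass ring 32 mm across, 22 mm high, on the casing's left deck. Origin: centre of its underside.
- pot: Bystander, to be left alone: open blue plastic pot, 72 mm across, 85 mm high. Origin: centre of its underside.
- spanner: Bystander, to be left alone: steel spanner lying on the bench. Origin: centre of its underside.
- centre: Bystander, to be left alone: pointed steel lathe centre standing up, 85 mm high. Origin: centre of its underside.
- tool_holder: Bystander, to be left alone: dark square lathe tool holder, 90 x 22 x 22 mm, with a steel bit. Origin: centre of its underside.
- workpiece: Bystander, to be left alone: stepped aluminium turned part, 44 mm across, 65 mm high. Origin: centre of its underside.

How it is judged:
By the outcome, as a careful person would: the job done as asked, in the order asked, and still so for the second after the job is handed in, with the robot touching nothing.
It also fails if it takes over 53 s, if anything falls off the work surface, if the arm or the gripper's body presses on something with over 40 N, if the wrist force passes 120 N, or if a joint passes its speed limit or range.

## Working session

There is one attempt and no reset: what is moved stays moved. The work goes in short steps, each a Python script; the robot and the scene stay as the last script left them, time stands still between calls to the robot, and variables do not carry over. Pictures are saved under pics/ and viewed, and the job is handed in when it is done.

```bash
ls; mkdir -p pics; python3 - <<'E'
from bench import *
import cv2
for n in ("scene","top"):
    c=capture(n); cv2.imwrite(f"pics/{n}0.png",c["image"]); print(n,c["intrinsics"].tolist(),c["R"].tolist(),c["t"].tolist())
    for q in ("frame","panel","wing","wing_grip","wing_flange","lip_middle","buffer_left"):
        try: print(q,[(d["xy"],round(d["conf"],2)) for d in spot_in(n,q)][:3])
        except Exception as e: print(q,e)
print(current_clock(),current_force(),current_orientation())
E
```

```text
pics
scene [[392.7332435048519, 0.0, 273.28182948147696], [0.0, 392.7332435048519, 202.737498531902], [0.0, 0.0, 1.0]] [[0.49312366478284764, 0.8697156099992662, 0.0205866207702437], [0.603358192894659, -0.3248612759701738, -0.7283021642436072], [-0.6267279651475792, 0.3715641386068289, -0.6849468217338774]] [-0.1899415354942475, -0.25718251128111924, 1.452382728394383]
frame [([307.4, 227.5], 0.74), ([368.1, 227.6], 0.38)]
panel [([307.4, 219.2], 0.62)]
wing [([301.0, 196.8], 0.77)]
wing_grip [([303.2, 192.9], 0.93), ([369.6, 227.2], 0.46)]
wing_flange [([299.8, 194.8], 0.88)]
lip_middle [([307.6, 224.7], 0.86)]
buffer_left [([307.9, 224.8], 0.81)]
top [[464.51559793976236, 0.0, 284.30282043642575], [0.0, 464.51559793976236, 206.78886446173698], [0.0, 0.0, 1.0]] [[-0.021463068383178952, -0.9997540655572852, 0.005580779269858814], [-0.9954497060155615, 0.02085163804620506, -0.09297898678907104], [0.09283975166442, -0.007550999435171228, -0.9956524307801488]] [-0.09162902524952592, 0.551824298461118, 1.172642074204472]
frame [([275.1, 144.4], 0.91)]
panel [([276.2, 139.8], 0.72)]
wing [([273.9, 150.1], 0.67), ([333.2, 142.9], 0.26)]
wing_grip [([275.5, 147.5], 0.88)]
wing_flange [([273.5, 150.1], 0.87)]
lip_middle [([278.2, 144.5], 0.76)]
buffer_left [([275.9, 140.7], 0.68), ([334.4, 141.9], 0.52), ([216.0, 126.9], 0.22)]
0.8 [-0.00662207 -0.35385564 -0.12233264] [ 8.38381313e-01  5.45084190e-01 -1.44288045e-05  5.52692955e-06]
```

View pics/scene0.png

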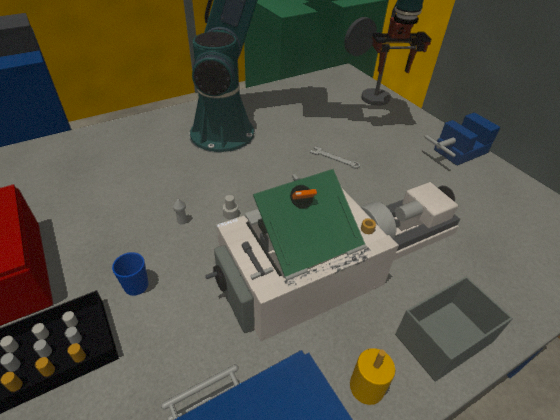

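View pics/top0.png

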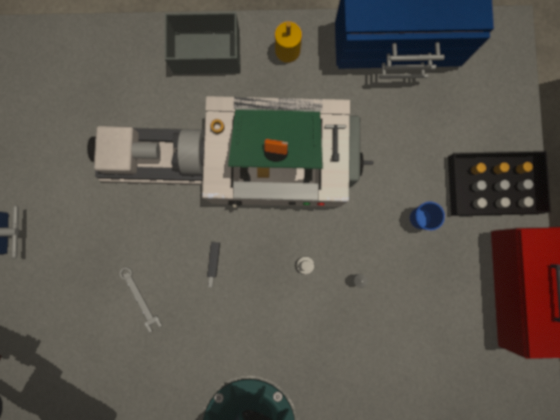

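The scene picture shows the open green hatch (307,219) with the orange knob (303,193). The top picture shows the knob at (275,148), the lip as a bright bar near (275,190), and the hinge on the far side near row 110. Next I'll measure the geometry.

```bash
cat > h.py <<'E'
from bench import *
import numpy as np, cv2
def cloud(c):
    z=c["range_z"]; K=c["intrinsics"]; v,u=np.mgrid[0:420,0:560]
    P=np.stack([(u-K[0,2])/K[0,0]*z,(v-K[1,2])/K[1,1]*z,z],-1)
    W=(P-c["t"])@c["R"]   # R^T (P-t)
    W[z<=0]=np.nan
    return W
def proj(c,X):
    p=c["R"]@np.asarray(X)+c["t"]; p=c["intrinsics"]@p; return p[:2]/p[2]
E
python3 - <<'E'
from h import *
np.set_printoptions(precision=4,suppress=True)
for n,box in (("top",(90,215,80,380)),("scene",(160,340,190,480))):
    c=capture(n); W=cloud(c); im=c["image"]
    r0,r1,c0,c1=box
    cv2.imwrite(f"pics/{n}_z.png",cv2.resize(im[r0:r1,c0:c1],None,fx=2.6,fy=2.6,interpolation=cv2.INTER_CUBIC))
    np.savez(f"{n}0.npz",W=W,im=im,**{k:c[k] for k in("R","t","intrinsics","range_z")})
    b,g,r=[im[...,i].astype(int) for i in range(3)]
    m=(g>b+15)&(g>r+25)&(W[...,2]>.14)&(W[...,2]<.45)&(W[...,0]>.4)
    P=W[m]; 
    cen=np.median(P,0)
    for _ in range(4):
        u,s,vt=np.linalg.svd(P-P.mean(0),full_matrices=False); nn=vt[2]; 
        d=(P-P.mean(0))@nn; P=P[abs(d)<.006]
    nn=nn*np.sign(nn[2]); print(n,"panel n",nn,"mean",P.mean(0),len(P),"d std",d.std(),"z range",np.percentile(P[:,2],[1,99]))
    d=((W-P.mean(0))@nn)
    o=(r>140)&(b<80)&(W[...,2]>.14)&(np.linalg.norm(W-P.mean(0),axis=-1)<.15)
    Q=W[o]; print("knob",len(Q),np.median(Q,0),"h",np.percentile(d[o],[5,50,95]))
    for q in ("panel","wing","chuck_key","bushing"):
        for s in silhouettes(n,q)[:1]:
            rg=s["region"]; print(q,s["conf"],rg.sum(),np.nanmedian(W[rg],0))
    deck=(abs(W[...,2]-.144)<.006)&(W[...,0]>.4)&(W[...,0]<1.0); 
    D=W[deck]; print("deck",len(D),np.median(D[:,2]))
    cv2.imwrite(f"pics/{n}_deck.png",(deck*255).astype(np.uint8))
    # min area rect of deck
    k,lab,st,ct=cv2.connectedComponentsWithStats(deck.astype(np.uint8))
    for i in range(1,k):
        if st[i,4]>60: 
            pts=W[lab==i][:,:2].astype(np.float32); print("comp",st[i,4],cv2.minAreaRect(pts))
E
```

```text
top panel n [ 0.5574 -0.0254  0.8299] mean [ 0.6889 -0.0869  0.2085] 4177 d std 0.001410642979246228 z range [0.1595 0.2577]
knob 98 [ 0.6638 -0.0787  0.2656] h [-0.0227  0.0327  0.0355]
panel 0.66 5299 [ 0.6826 -0.0873  0.2123]
wing 0.77 474 [ 0.6508 -0.0844  0.2541]
chuck_key 0.82 286 [ 0.6901 -0.2225  0.1546]
bushing 0.71 148 [0.7305 0.0493 0.1626]
deck 7508 0.14435679004860996
comp 115 ((0.9212701916694641, -0.3102058172225952), (0.11883849650621414, 0.016426878049969673), 82.81127166748047)
comp 92 ((0.9204465746879578, -0.4268542230129242), (0.0036167677026242018, 0.09709164500236511), 0.3824177384376526)
comp 96 ((0.9202141761779785, -0.5337356328964233), (0.004565851297229528, 0.1023763120174408), 0.42240071296691895)
comp 6500 ((0.6790449619293213, -0.08717291057109833), (0.3407333195209503, 0.24184772372245789), 87.3221435546875)
comp 106 ((0.6861352920532227, 0.12144255638122559), (0.0299361664801836, 0.04883299022912979), 3.223492383956909)
comp 156 ((0.4398275315761566, -0.6485028266906738), (0.01788349077105522, 0.07667950540781021), 87.32595825195312)
scene panel n [ 0.5576 -0.0255  0.8297] mean [ 0.6947 -0.0926  0.2054] 6603 d std 0.001458602114843152 z range [0.1584 0.2583]
knob 107 [ 0.6654 -0.0787  0.2654] h [-0.0189  0.033   0.0356]
panel 0.8 7421 [ 0.6915 -0.0944  0.2065]
wing 0.94 424 [ 0.6593 -0.0881  0.2512]
chuck_key 0.57 343 [ 0.7049 -0.2253  0.1558]
bushing 0.62 166 [0.7347 0.0474 0.1618]
deck 4170 0.14502948263590515
comp 594 ((0.6896430253982544, 0.08119943737983704), (0.06411218643188477, 0.19815698266029358), 69.44728088378906)
comp 182 ((0.6871880292892456, 0.12328404933214188), (0.039207085967063904, 0.05104340985417366), 2.5202271938323975)
comp 2729 ((0.6777588129043579, -0.08551132678985596), (0.34148767590522766, 0.24190546572208405), 87.2207260131836)
comp 243 ((0.4506623148918152, -0.6521776914596558), (0.04395623505115509, 0.0935247540473938), 55.334922790527344)
```

```bash
ls pics
```

```text
scene0.png
scene_deck.png
scene_z.png
top0.png
top_deck.png
top_z.png
```

View pics/top_z.png

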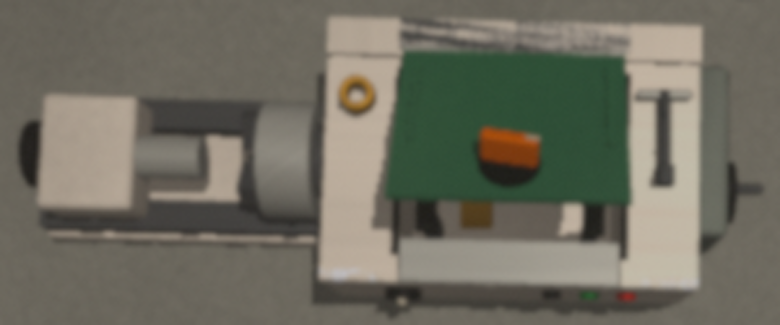

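View pics/scene_z.png

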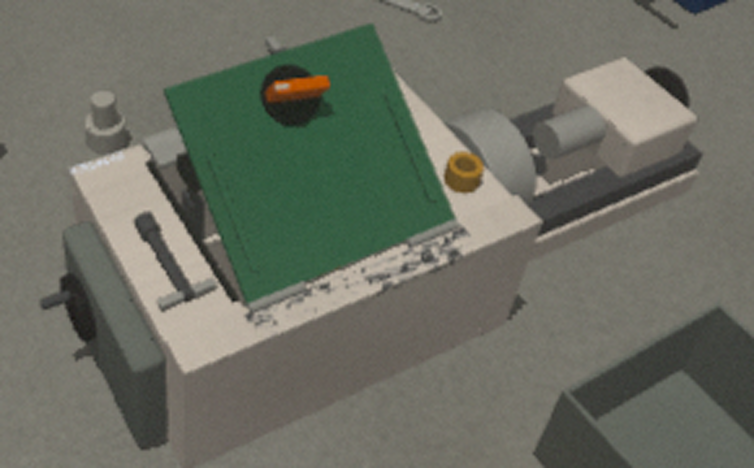

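```bash
python3 - <<'E'
from h import *
np.set_printoptions(precision=4,suppress=True)
for n in("top","scene"):
    D=np.load(f"{n}0.npz"); W=D["W"]; im=D["im"].astype(int); b,g,r=[im[...,i] for i in range(3)]
    nn=np.array([.5575,-.02545,.8298]); nn/=np.linalg.norm(nn)
    m=(g>b+15)&(g>r+25)&(W[...,2]>.15)&(W[...,2]<.3)&(W[...,0]>.5)&(abs(W[...,1]+.09)<.13)
    P=W[m]; ez=np.array([0,0,1.]); ex=np.array([nn[0],nn[1],0]); ex/=np.linalg.norm(ex); ey=np.cross(ez,ex)
    c0=P.mean(0); d=(P-c0)@nn; P=P[abs(d-np.median(d))<.005]; c0=P.mean(0)
    s=(-.005-(.15-c0[2])*nn[2])/(nn[:2]@ex[:2])
    px=np.cross(ey,nn)  # panel +x
    lat=P@ey; al=(P-c0)@px
    # lateral edges by bins along px
    L=[];R=[]
    for a in np.arange(-.07,.07,.01):
        k=abs(al-a)<.005
        if k.sum()>30: L.append(lat[k].max()); R.append(lat[k].min())
    print(n,"th",np.arctan2(nn[:2]@ex[:2],nn[2]),"left",np.array(L),"right",np.array(R),"mid",(np.median(L)+np.median(R))/2,"w",np.median(L)-np.median(R))
    mid=(np.median(L)+np.median(R))/2
    H=c0+s*ex; H[2]=.15; H=H+(mid-H@ey)*ey; print("H",H, "al range rel hinge",np.percentile((P-H)@px,[.5,99.5]))
    Q=(W-H); hx,hy,hz=Q@px,Q@ey,Q@nn
    k=(hz>.03)&(hz<.05)&(abs(hx+.15)<.04)&(abs(hy)<.04)&(W[...,2]>.2)
    print("blade top pts",k.sum(),"x",np.percentile(hx[k],[2,50,98]),"y",np.percentile(hy[k],[2,50,98]),"z",np.percentile(hz[k],[10,50,90]))
    if k.sum()>10: print(cv2.minAreaRect(np.stack([hx[k],hy[k]],-1).astype(np.float32)))
    # deck edges: lip
E
```

```text
top th 0.5920634720402767 left [0.0408 0.0412 0.04   0.0411 0.0398 0.0407 0.0409 0.04   0.0411 0.0398
 0.0407 0.0414 0.0401 0.041  0.0394] right [-0.1509 -0.1513 -0.1515 -0.1516 -0.15   -0.1502 -0.1504 -0.1508 -0.1511
 -0.1515 -0.1518 -0.1522 -0.1525 -0.1526 -0.1528] mid -0.05535843073024661 w 0.19219078084278243
H [ 0.7669 -0.0904  0.15  ] al range rel hinge [-0.1855 -0.0088]
blade top pts 147 x [-0.1591 -0.1523 -0.1417] y [-0.0243 -0.0015  0.0216] z [0.0317 0.0378 0.0402]
((-0.14950942993164062, -0.0010330956429243088), (0.04739450290799141, 0.0156025355681777), 78.67328643798828)
scene th 0.5920634720402767 left [0.0431 0.0444 0.0433 0.0427 0.0428 0.0445 0.0441 0.0435 0.0433 0.0429
 0.0419 0.0431 0.0429 0.042  0.0439] right [-0.155  -0.1549 -0.1541 -0.1546 -0.1549 -0.1542 -0.155  -0.1548 -0.1547
 -0.1545 -0.1547 -0.1551 -0.1546 -0.1547 -0.1548] mid -0.05580256204378587 w 0.19786806537645196
H [ 0.7683 -0.0909  0.15  ] al range rel hinge [-0.1872 -0.0073]
blade top pts 133 x [-0.159  -0.1507 -0.1429] y [-0.0231 -0.0018  0.0219] z [0.0346 0.0381 0.0402]
((-0.15157605707645416, -0.0003557950258255005), (0.04739745706319809, 0.01221117377281189), 80.07080078125)
```

```bash
cat >> h.py <<'E'
YAW=-.0456
EX=np.array([np.cos(YAW),np.sin(YAW),0]);EY=np.array([-np.sin(YAW),np.cos(YAW),0]);EZ=np.array([0,0,1.])
H=np.array([.7675,-.0908,.150])
from scipy.spatial.transform import Rotation as Rot
def basis(th): # panel axes
    n=np.sin(th)*EX+np.cos(th)*EZ; return np.cross(EY,n),EY,n
def pose(th,wing,h=.012,flip=0,ax=-.150,ay=0.):
    """TCP at knob axis, h above underside... tool x along blade thickness"""
    px,py,n=basis(th)
    p=H+ax*px+ay*py+h*n
    tx=np.cos(wing)*px-np.sin(wing)*py   # clockwise from above
    if flip: tx=-tx
    tz=-n; ty=np.cross(tz,tx)
    return p,Rot.from_matrix(np.stack([tx,ty,tz],1)).as_quat()
E
python3 - <<'E'
from h import *
np.set_printoptions(precision=4,suppress=True)
for n in("top","scene"):
    W=np.load(f"{n}0.npz")["W"]; px,py,nn=basis(.592); Q=W-H; hx,hy,hz=Q@px,Q@py,Q@nn
    for lo in(.03,.036):
        k=(hz>lo)&(hz<.043)&(abs(hx+.15)<.04)&(abs(hy)<.04)
        A=np.stack([hx[k],hy[k]],-1); C=np.cov(A.T); w,v=np.linalg.eigh(C); l=v[:,1]*np.sign(v[1,1]); print(n,lo,k.sum(),A.mean(0),"wing",np.arctan2(l[0],l[1]))
for flip in(0,1):
  for th,w in((.592,0),(.592,.18),(.3,.18),(.1,.18),(0,.18),(0,.9),(0,1.62)):
    for h in(.012,.10):
      p,q=pose(th,w,h,flip); j=inverse_kinematics(p,q); print(flip,th,w,h,p,j)
E
```

```text
top 0.03 141 [-0.1521 -0.0008] wing 0.18364286970743274
top 0.036 99 [-0.1511 -0.0011] wing 0.2026860771975506
scene 0.03 133 [-0.15   -0.0009] wing 0.18040176869883492
scene 0.036 111 [-0.1504 -0.0001] wing 0.1735290642059574
0 0.592 0 0.012 [ 0.6498 -0.0854  0.2437] [-0.1894  0.7975  0.8222 -0.0931  2.1072 -0.1673]
0 0.592 0 0.1 [ 0.6989 -0.0877  0.3167] [-0.1817  0.8699  0.5091 -0.1063  2.3475 -0.1878]
0 0.592 0.18 0.012 [ 0.6498 -0.0854  0.2437] [-0.1894  0.7975  0.8222 -0.0931  2.1072  0.0127]
0 0.592 0.18 0.1 [ 0.6989 -0.0877  0.3167] [-0.1817  0.8699  0.5091 -0.1063  2.3475 -0.0078]
0 0.3 0.18 0.012 [ 0.6279 -0.0844  0.2058] [-0.2129  0.596   1.1899 -0.0494  1.6517  0.0161]
0 0.3 0.18 0.1 [ 0.6539 -0.0856  0.2899] [-0.2072  0.5854  1.0072 -0.0494  1.8449  0.0121]
0 0.1 0.18 0.012 [ 0.6196 -0.0841  0.1769] [-0.2338  0.4899  1.4181 -0.0192  1.3318 -0.0027]
0 0.1 0.18 0.1 [ 0.6284 -0.0845  0.2645] [-0.2313  0.4341  1.2898 -0.0185  1.516  -0.0038]
0 0 0.18 0.012 [ 0.6177 -0.084   0.162 ] [-0.2459  0.4486  1.5266 -0.      1.1663 -0.0203]
0 0 0.18 0.1 [ 0.6177 -0.084   0.25  ] [-0.2
[... 618 characters left out ...]
54  0.2437] None
1 0.592 0.18 0.1 [ 0.6989 -0.0877  0.3167] None
1 0.3 0.18 0.012 [ 0.6279 -0.0844  0.2058] None
1 0.3 0.18 0.1 [ 0.6539 -0.0856  0.2899] None
1 0.1 0.18 0.012 [ 0.6196 -0.0841  0.1769] None
1 0.1 0.18 0.1 [ 0.6284 -0.0845  0.2645] None
1 0 0.18 0.012 [ 0.6177 -0.084   0.162 ] None
1 0 0.18 0.1 [ 0.6177 -0.084   0.25  ] None
1 0 0.9 0.012 [ 0.6177 -0.084   0.162 ] [-0.2459  0.4486  1.5266 -0.      1.1663 -2.4419]
1 0 0.9 0.1 [ 0.6177 -0.084   0.25  ] [-0.2459  0.3704  1.4221 -0.      1.3491 -2.4419]
1 0 1.62 0.012 [ 0.6177 -0.084   0.162 ] [-0.2459  0.4486  1.5266 -0.      1.1663 -1.7219]
1 0 1.62 0.1 [ 0.6177 -0.084   0.25  ] [-0.2459  0.3704  1.4221 -0.      1.3491 -1.7219]
```

```bash
python3 - <<'E'
from h import *
np.set_printoptions(precision=4,suppress=True)
W=.18; T=.592
move_gripper(.040)
p,q=pose(T,W,.10); move_ptp(p,q)
p,q=pose(T,W,.035); servo_line(p,q,rate=.12)
f0=current_force(); print(current_clock(),f0,current_torque())
for n in("top","scene"):
    c=capture(n); cv2.imwrite(f"pics/{n}_1.png",cv2.resize(c["image"][80:300,160:460],None,fx=2.5,fy=2.5,interpolation=cv2.INTER_CUBIC))
E
```

```text
5.6667 [-0.589  -0.2903 -0.1517] [-0.0302 -0.1516  0.0022]
```

View pics/scene_1.png

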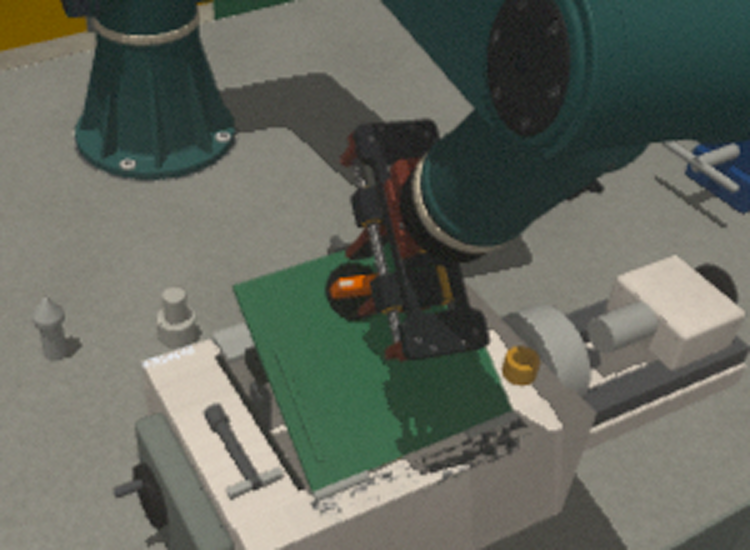

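View pics/top_1.png

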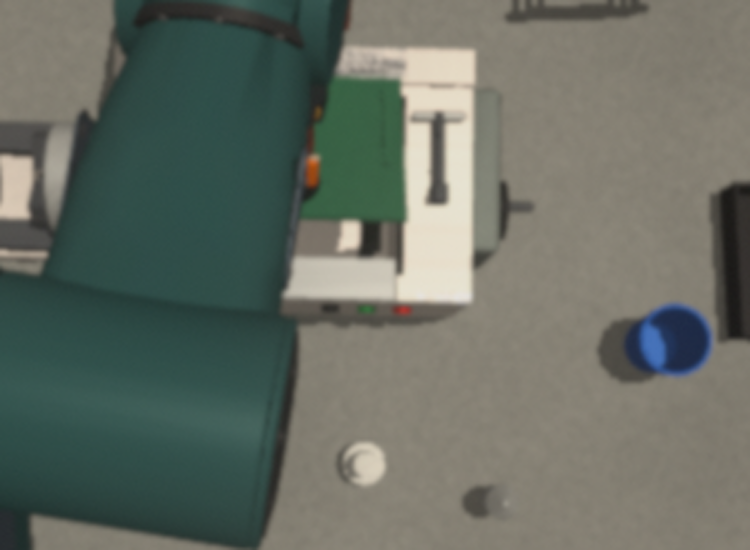

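```bash
python3 - <<'E'
from h import *
c=capture("scene"); im=c["image"].copy(); 
x0,y0,s=260,110,5
z=cv2.resize(im[y0:y0+115,x0:x0+155],None,fx=s,fy=s,interpolation=cv2.INTER_CUBIC)
R=Rot.from_quat(current_orientation()).as_matrix(); p=np.array(current_position())
print(p,current_finger_gap())
px,py,n=basis(.592)
def dot(X,col):
    u=proj(c,X); cv2.circle(z,(int((u[0]-x0+.5)*s),int((u[1]-y0+.5)*s)),4,col,-1)
dot(p,(255,0,255))
for d in(-.02,.02): dot(p+R[:,0]*d,(255,255,0))
K=H-.15*px+.039*n
by=.024*(np.cos(.18)*py+np.sin(.18)*px)
dot(K+by,(0,255,255));dot(K-by,(0,255,255))
cv2.imwrite("pics/s2.png",z)
E
```

```text
[ 0.66343826 -0.08600128  0.26345394] 0.0403655691001204
```

View pics/s2.png

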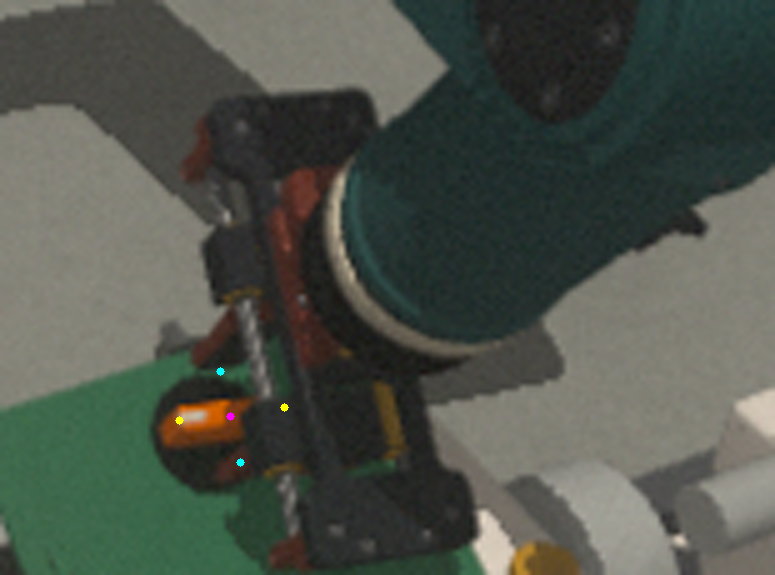

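The picture shows the jaws straddling the blade. The TCP projects onto the blade top at (230,416), with a fingertip on either side. Next: descend and close in stages, watching the side force.

```bash
cat >> h.py <<'E'
def ft(f0=np.zeros(3)):
    R=Rot.from_quat(current_orientation()).as_matrix(); return R.T@(np.array(current_force())-f0)
E
python3 - <<'E'
from h import *
np.set_printoptions(precision=3,suppress=True)
W=.18; T=.592
print(ft())
p,q=pose(T,W,.0125); print("hit",servo_line(p,q,rate=.03,contact_N=2.0)); print(ft(),np.array(current_position())-p)
for g in(.022,.018,.016,.014):
    move_gripper(g); f=ft(); print(g,current_finger_gap(),f,current_torque(),current_clock())
    if abs(f[0])>5: break
E
```

```text
[-0.419  0.232 -0.463]
hit False
[-0.127  0.189 -0.395] [0. 0. 0.]
0.022 0.021502511744366078 [-0.533 -1.146 -0.7  ] [-0.101 -0.206  0.02 ] 7.2167
0.018 0.018124065920824096 [-0.042 -0.277  0.296] [-0.103 -0.218  0.049] 7.525
0.016 0.015900300210207906 [ 0.014 -0.125 -0.074] [-0.103 -0.155 -0.026] 7.7833
0.014 0.013719898920062026 [ 0.056 -0.616 -0.265] [-0.063 -0.119  0.03 ] 8.0417
```

```bash
python3 - <<'E'
from h import *
np.set_printoptions(precision=3,suppress=True)
for g in (.0125,.0115,.0105,.005):
    move_gripper(g); print(g,current_finger_gap(),ft(),current_torque(),current_clock())
    if abs(ft()[0])>8: break
E
```

```text
0.0125 0.012827507028545184 [-0.002 -0.217  0.278] [-0.039 -0.191  0.018] 8.2833
0.0115 0.011865994111843964 [ 1.038  0.833 -0.136] [-0.123 -0.358 -0.008] 8.5
0.0105 0.011904697708394052 [ 1.66  -0.791 -0.029] [-0.126 -0.402  0.012] 8.7167
0.005 0.012121395983140005 [1.412 0.119 0.156] [-0.13  -0.485 -0.05 ] 8.9333
```

```bash
python3 - <<'E'
from h import *
np.set_printoptions(precision=3,suppress=True)
W=.18
for T in np.linspace(.592,.17,9)[1:]:
    p,q=pose(T,W,.0125); r=servo_line(p,q,rate=.035,contact_N=10); f=ft(); print(round(T,3),r,f,current_finger_gap(),current_clock())
    if r or np.linalg.norm(f)>12: break
E
```

```text
0.539 False [ 4.718 -0.187  1.917] 0.011766656384156771 9.3083
0.486 False [ 3.566 -0.331  0.788] 0.011527535470806202 9.6833
0.434 False [ 3.829 -1.152  0.884] 0.011796144263809507 10.0583
0.381 False [ 4.797 -0.484  1.86 ] 0.011564754110228486 10.4333
0.328 False [ 5.502 -0.567  2.211] 0.011915229316586095 10.8083
0.276 False [ 5.129 -1.388  1.661] 0.01171163489267537 11.1833
0.223 False [ 5.758 -0.712  3.007] 0.011647554116535437 11.5583
0.17 False [ 5.223 -0.338  1.752] 0.01189695450398533 11.9333
```

```bash
python3 - <<'E'
from h import *
np.set_printoptions(precision=3,suppress=True)
W=.18
def av(n=4):
    a=[];b=[]
    R=Rot.from_quat(current_orientation()).as_matrix()
    for _ in range(n): a.append(ft());b.append(R.T@np.array(current_torque())); sleep(.02)
    return np.mean(a,0),np.mean(b,0)
print(av())
for ax in(-.1495,-.149):
    p,q=pose(.17,W,.0125,ax=ax); servo_line(p,q,rate=.01); print(ax,*av(),current_clock())
for th in(.16,.15,.14):
    p,q=pose(th,W,.0125,ax=ax); servo_line(p,q,rate=.015); print(th,*av(),current_clock())
E
```

```text
(array([ 5.16 , -0.629,  2.262]), array([0.027, 0.868, 0.056]))
-0.1495 [2.935 0.113 0.365] [-0.067  0.502  0.068] 12.3167
-0.149 [ 0.465  0.676 -0.185] [-0.179  0.095  0.06 ] 12.6333
0.16 [-0.446  1.411  1.452] [-0.23  -0.044  0.063] 12.95
0.15 [-1.86   2.111  2.052] [-0.321 -0.343  0.061] 13.2667
0.14 [-3.754  1.816  1.582] [-0.361 -0.591  0.058] 13.5833
```

```bash
cat >> h.py <<'E'
import json
def av(n=3):
    a=[]
    for _ in range(n): a.append(ft()); sleep(.01)
    return np.mean(a,0)
def thact(h=.0125):
    d=np.array(current_position())-H; x=-(d@EX); z=d[2]
    return np.arctan2(z,x)-np.arctan2(h,.15)
E
python3 - <<'E'
from h import *
np.set_printoptions(precision=3,suppress=True)
W=.18; th=.14; ax=-.149; ay=0.; hist=[]
f=av()
while th>-.085 and current_clock()<26:
    ax+=np.clip(f[0]/4700*.6,-.0004,.0004); ay-=np.clip(f[1]/4700*.4,-.0002,.0002)
    ax=np.clip(ax,-.153,-.145); ay=np.clip(ay,-.003,.003)
    th-=.0067 if -f[2]<2 else .0034
    p,q=pose(th,W,.0125,ax=ax,ay=ay); servo_line(p,q,rate=.010)
    f=av(); print(round(th,4),round(thact(),4),f,round(ax,4),round(ay,4),round(current_clock(),2))
    if -f[2]>=15.5 or abs(f[0])>12 or abs(f[1])>10: break
json.dump(dict(th=th,ax=ax,ay=ay),open("st.json","w"))
E
```

```text
0.1333 0.1324 [-3.202  1.279  1.758] -0.1494 -0.0002 13.89
0.1266 0.1263 [-2.267 -0.037  1.624] -0.1498 -0.0003 14.18
0.1199 0.1203 [-0.323 -0.798  2.504] -0.1501 -0.0003 14.46
0.1132 0.1137 [ 0.534 -1.263  2.569] -0.1501 -0.0002 14.73
0.1065 0.1072 [ 1.428 -1.863  2.646] -0.1501 -0.0001 15.01
0.0998 0.1002 [ 0.914 -0.771  2.745] -0.1499 0.0001 15.28
0.0931 0.0937 [1.382 0.035 2.216] -0.1498 0.0001 15.56
0.0864 0.0866 [ 0.375 -0.28   1.184] -0.1496 0.0001 15.83
0.0797 0.0799 [0.214 0.643 0.632] -0.1495 0.0002 16.11
0.073 0.0732 [-0.136  1.153 -0.185] -0.1495 0.0001 16.38
0.0663 0.0664 [-0.422  0.194 -0.629] -0.1495 -0.0 16.66
0.0596 0.0598 [-0.499  0.518 -1.12 ] -0.1496 -0.0 16.93
0.0529 0.0533 [-0.345  0.199 -1.433] -0.1496 -0.0001 17.21
0.0462 0.0463 [-0.21  -0.303 -1.402] -0.1497 -0.0001 17.48
0.0395 0.0398 [ 0.119  0.314 -1.617] -0.1497 -0.0001 17.76
0.0328 0.0332 [ 0.35   0.009 -2.604] -0.1497 -0.0001 18.03
0.0294 0.0302 [-0.128 -0.258 -3.044] -0.1497 -0.0001 18.31
0.026 0.0266 [-0.269 -0.618 -4.582] -0.1497 -0.0001 18.58
0.0226 0.0232 [-0.338 -0.13  -3.793] -0.1497 -0.0 18.86
0.0192 0.0199 [ 0.474 -1.199 -4.66 ] -0.1498 0.0 19.13
0.0158 0.0164 [-0.134  0.685 -5.072] -0.1497 0.0001 19.41
0.0124 0.0133 [-0.032 -0.107 -5.246] -0.1497 0.0 19.68
0.009 0.01 [-0.123  0.221 -5.258] -0.1497 0.0001 19.96
0.0056 0.0066 [-0.07  -0.394 -5.353] -0.1497 0.0 20.23
0.0022 0.0033 [ 0.034  0.204 -5.364] -0.1497 0.0001 20.51
-0.0012 0.0014 [-0.215  0.722 -7.163] -0.1497 0.0001 20.78
-0.0046 0.0014 [ -1.083  -0.535 -10.457] -0.1498 -0.0 21.06
-0.008 0.0011 [ -1.71   -0.367 -12.117] -0.1499 0.0 21.33
-0.0114 0.0008 [ -1.413   0.066 -15.257] -0.1501 0.0001 21.61
-0.0148 0.0007 [ -2.031  -0.534 -17.707] -0.1503 0.0001 21.88
```

The hatch stopped firmly at about 0.001 rad with 17.7 N down, so it is on the lip. Next I'll turn the knob stepwise while holding that force.

```bash
python3 - <<'E'
from h import *
np.set_printoptions(precision=3,suppress=True)
s=json.load(open("st.json")); th,ax,ay=s["th"],s["ax"],s["ay"]; W=.18
T0=0.0  # true tilt of hatch
def tz():
    R=Rot.from_quat(current_orientation()).as_matrix(); return (R.T@np.array(current_torque()))[2]
f=av(); print(f,tz(),current_finger_gap())
while W<1.575 and current_clock()<40:
    W=min(W+.1,1.58)
    # hold position, tilt kept from th; trim down force toward 17
    th+=np.clip((-f[2]-17)*.0006,-.0012,.0012)
    p,q=pose(th,W,.0125,ax=ax,ay=ay); servo_line(p,q,rate=.03)
    f=av(); t=np.mean([tz() for _ in range(3)]); print(round(W,3),round(th,4),round(thact(),4),f,"tz",round(t,3),round(current_clock(),2))
    fl=np.hypot(f[0],f[1])
    json.dump(dict(th=th,ax=ax,ay=ay,W=W),open("st.json","w"))
    if abs(t)>.35 or fl>8 or -f[2]>21 or -f[2]<12: print("STOP"); break
# actual yaw
R=Rot.from_quat(current_orientation()).as_matrix(); print("wing act",np.arctan2(-R[:,0]@EY,R[:,0]@EX))
E
```

```text
[ -2.019  -0.295 -18.074] 0.016772808520493704 0.011447471606989678
0.28 -0.0142 0.0006 [ -2.57   -0.384 -17.801] tz 0.099 22.18
0.38 -0.0137 0.0004 [ -2.544  -0.254 -18.282] tz 0.043 22.46
0.48 -0.0129 0.0007 [ -2.299  -0.141 -16.603] tz 0.024 22.73
0.58 -0.0131 0.0003 [ -2.856   0.736 -17.457] tz 0.031 23.01
0.68 -0.0129 0.0005 [ -2.979   1.188 -17.404] tz 0.069 23.28
0.78 -0.0126 0.0003 [ -2.981   1.288 -17.524] tz 0.075 23.56
0.88 -0.0123 0.0001 [ -3.121   1.382 -17.206] tz 0.094 23.83
0.98 -0.0122 0.0001 [ -3.478   1.449 -16.689] tz 0.094 24.11
1.08 -0.0124 -0.0002 [ -3.221   2.097 -16.41 ] tz 0.053 24.38
1.18 -0.0127 -0.0003 [ -3.633   2.296 -17.346] tz 0.054 24.66
1.28 -0.0125 -0.0003 [ -4.034   2.748 -17.405] tz 0.046 24.93
1.38 -0.0123 -0.0003 [ -3.723   2.848 -17.041] tz 0.041 25.21
1.48 -0.0123 -0.0004 [ -3.343   3.189 -16.844] tz 0.03 25.48
1.58 -0.0123 -0.0004 [ -4.411   3.466 -17.69 ] tz 0.047 25.76
wing act 1.580197734233688
```

```bash
python3 - <<'E'
from h import *
np.set_printoptions(precision=3,suppress=True)
s=json.load(open("st.json")); th,ax,ay,W=s["th"],s["ax"],s["ay"],s["W"]
f=av()
while -f[2]>1.5 and th<.03 and current_clock()<36:
    th+=.004 if -f[2]>5 else .0017
    p,q=pose(th,W,.0125,ax=ax,ay=ay); servo_line(p,q,rate=.01)
    f=av(); print(round(th,4),round(thact(),4),f,round(current_clock(),2))
json.dump(dict(th=th,ax=ax,ay=ay,W=W),open("st.json","w"))
E
```

```text
-0.0083 -0.0003 [ -4.087   2.844 -13.277] 26.06
-0.0043 -0.0001 [-3.678  1.932 -9.864] 26.33
-0.0003 0.0019 [-2.996  1.089 -7.552] 26.61
0.0037 0.0052 [-3.33   1.437 -6.85 ] 26.88
0.0077 0.0078 [-3.5    1.067 -5.876] 27.16
0.0117 0.0081 [-5.347  0.095 -1.31 ] 27.43
```

```bash
python3 - <<'E'
from h import *
np.set_printoptions(precision=3,suppress=True)
s=json.load(open("st.json"))
for g in(.016,.036): move_gripper(g); print(g,current_finger_gap(),av(),current_clock())
p=np.array(current_position()); servo_line(p+[0,0,.10],rate=.1)
print(av(),current_clock())
move_ptp(np.array([.45,.25,.35]),current_orientation())
print(current_clock())
for n in("top","scene"):
    c=capture(n); W=cloud(c); im=c["image"]
    sl=(slice(80,220),slice(180,380)) if n=="top" else (slice(150,340),slice(190,440))
    cv2.imwrite(f"pics/{n}_3.png",cv2.resize(im[sl],None,fx=3,fy=3,interpolation=cv2.INTER_CUBIC))
    b,g,r=[im[...,i].astype(int) for i in range(3)]
    d=W-H; x,y,z=d@EX,d@EY,d[...,2]
    m=(g>b+15)&(g>r+25)&(abs(y)<.095)&(x<-.01)&(x>-.185)&(abs(z)<.05)
    pf=np.polyfit(x[m],z[m],1); print(n,m.sum(),"hatch angle",-pf[0],"z0",pf[1])
    k=(z>.028)&(z<.055)&(abs(x+.15)<.04)&(abs(y)<.04)
    if k.sum()>10:
        A=np.stack([x[k],y[k]],-1); w,v=np.linalg.eigh(np.cov(A.T)); l=v[:,1]; print("blade",k.sum(),A.mean(0),"axis",l,"wing",np.arctan2(l[0],l[1])%np.pi)
print(current_clock())
E
```

```text
0.016 0.015614021090141898 [ 0.193  0.203 -0.386] 27.7667
0.036 0.03610210730660986 [ 0.156 -0.069  0.151] 28.325
[-0.173 -0.021  0.072] 29.5
30.925
top 5579 hatch angle 0.01172430874119808 z0 0.004030311033952162
blade 115 [-0.151 -0.001] axis [-1.     0.019] wing 1.5902811792372276
scene 4451 hatch angle 0.012608448693777119 z0 0.005867450679546196
blade 124 [-0.147 -0.001] axis [-1.   -0.02] wing 1.5506510481817932
31.025
```

View pics/top_3.png

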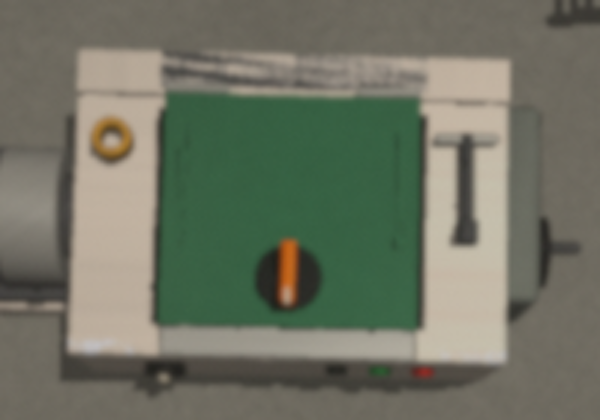

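View pics/scene_3.png

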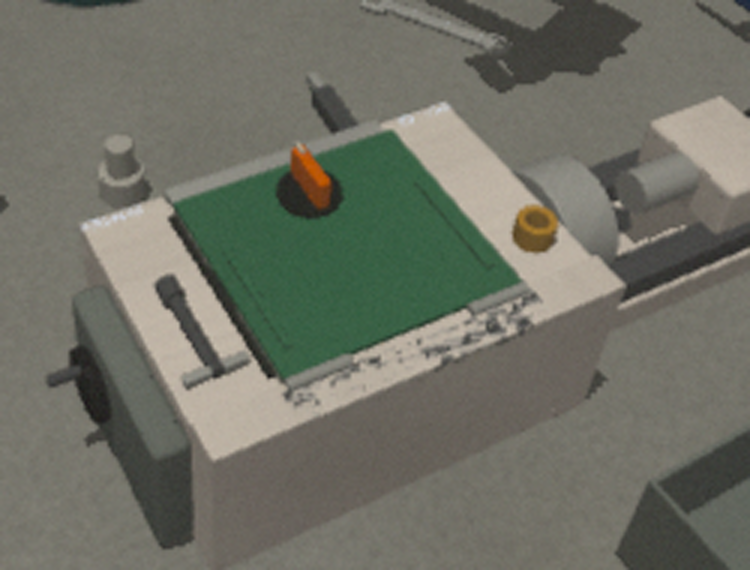

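Both pictures show the hatch flat and the blade pointing front to back, with its white mark towards the lip (288,297 in the top crop). The key and the bushing look unmoved. I'm handing in.

```bash
python3 - <<'E'
from bench import *
close_job(); print(current_clock())
E
```

```text
the job is handed in; nothing more can be done
the job is handed in; nothing more can be done
```

The hatch is down and latched flat, and I handed the job in at about 31 s on the robot's clock, out of the 53 s allowed.

**What I did:** I gripped the knob's blade and swung the hatch down its arc. I then pressed it down in small steps at 10 mm/s until it stopped firmly on the lip at about 0.001 rad, with about 18 N at the knob. Holding 16–18 N, I turned the knob clockwise from about 0.18 to 1.58 rad without a jam; measured torque stayed at or below 0.1 N m. I eased off until the tongue took the load at about 0.008 rad, then let go and moved the arm clear.

**Last checks:**
- **Hatch:** both cameras put it at about 0.012 rad. Unlatched, the buffers would lift it to about 0.085 rad.
- **Knob:** its angle measured 1.59 rad from the top camera and 1.55 rad from the scene camera.
- **Other things:** the chuck key and bushing look unmoved in the final close-ups. I did not measure the other bystanders again.
- **Small disagreements:** the two cameras differ by about 2 mm in the hatch's height and 4 mm in the blade's position. During the last press, the fingers probably slid 1–2 mm down the blade towards the flange.

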